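# Charge the ball mill and hold its hood at the inspection mark

## Task

Charge the ball mill: take the white ceramic ball from the blue tray, lower it gently right down to the floor of the deep steel jar in the grey mill, without dropping or ramming it, and let go of it there with the hood still open. Then swing the blue hood down, never letting it fall shut, until it stands at the same angle as the yellow pointer beside it (its handle bar level with the pointer's round tip), and finish while still holding it still there with the fingers, since it would drop by itself. Leave the pointer's setting and everything else on the bench as they are.

Things in the scene. Friction and masses are not known exactly. Their poses are not given: they have to be found in the camera images.
- ball_center (a point): centre of the white ceramic ball, 44 mm in diameter, about 0.25 kg (the two others in the tray are dark steel). It rests in one of the tray's three round hollows with its centre about 31 mm above the table
- tray: blue plastic tray fixed to the table, 75 mm (its x) by 220 mm (its y) by 16 mm high, with three round hollows in a row along its y, 70 mm apart, each holding one ball. Origin: centre of its underside; a ball is best pinched across the row (along the tray's x)
- mill: grey ball mill fixed to the table, 180 mm (its x) by 200 mm (its y) by 100 mm high; its x points away from the robot (turned by up to 0.25 rad), its y to the left. Origin: centre of its underside. The grinding jar is sunk upright in its middle, the blue hood is hinged along its far (+x) top edge, and the yellow pointer stands on its left (+y) side
- jar_floor (a point): centre of the inner floor of the steel grinding jar, 44 mm above the table; the jar is round, 136 mm in inner diameter, and its rim is 60 mm above this floor. Inside it there is no room to open a gripper fully: open it part-way to let the ball go. Its axes are those of the mill, z up
- hood (a joint): angle of the hood in rad: 0 = shut, lying level over the jar; grows as the front edge swings up and away from the robot. It starts wide open, at its stop at 1.75 (leaning a little back past upright, so that it stays). Nothing holds it in between: below about 1.5 it falls shut by itself. Hood 0.5 kg, hinge nearly free
- hood_hinge (a point): middle of the hood's hinge axis (which runs along the mill's y), 90 mm beyond the mill's middle and 112 mm above the table. x, y, z axes turn with the hood (they are the mill's when it is shut)
- hood_bar (a point): middle of the hood's handle bar: round, steel, 12 mm thick, 120 mm long, parallel to the hinge and 205 mm from it, on two end struts, 40 mm clear of the hood's free edge. Wide open it is the topmost part (about 314 mm up): pinch it across from above; it can roll in the pads. At angle a it is 205*cos(a) mm from the hinge towards the mill's -x and 205*sin(a) mm above it. Axes turn with the hood
- pointer (a joint): angle of the yellow pointer in rad, counted like the hood's and about the same axis: the hood angle wanted. Set between 0.7 and 1.15 and held by a stiff friction hinge
- pointer_tip (a point): middle of the round tip (20 mm across) of the yellow pointer, a thin arm 205 mm long on the hinge axis, 122 mm to the left (+y of the mill) of the hood's middle. Axes turn with the pointer
- ball: the white ball itself (see its centre point; these axes turn as it rolls)
- steel_ball_a_center (a point): centre of a dark steel ball, 44 mm, in the tray; to be left alone
- steel_ball_b_center (a point): centre of a dark steel ball, 44 mm, in the tray; to be left alone
- beaker: glass beaker, 72 mm across, 95 mm high, origin under its centre; leave alone
- bottle: white bottle with red cap, 60 mm across, 130 mm high, origin under its centre; leave alone
- amber_jar: amber jar with black cap, 60 mm across, 80 mm high, origin under its centre; leave alone
- jar_cover: steel cover of the grinding jar, disc 140 mm across with a knob, 34 mm high in all, origin under its centre; not needed, leave alone
- brush: small brush lying flat, 180 mm long; leave alone
There are look-alikes about, which are no part of the job. Several things have the shape of the ball; the one meant has the colours described above.

How it is judged:
By the outcome, as a careful person would: the job done as asked, in the order asked, and still so for the second after the job is handed in, while the arm keeps its last pose, push and grip.
It also fails if it takes over 58 s, if anything falls off the work surface, if the arm or the gripper's body presses on something with over 40 N, if the wrist force passes 120 N, or if a joint passes its speed limit or range.

## Robot

A 6-joint arm with a two-finger parallel gripper is mounted at the origin on the work surface. World frame = base frame: x ahead of the robot, y to its left, z up, the work surface at z = 0. Lengths are in m, angles in rad, forces in N, time in s.
With the tool pointing down it reaches from about 0.325 to 0.9 m from the base axis. Payload 6.1 kg.
Tool frame: the origin (TCP) lies on the centre line of the jaws, within the pads' length; the fingertips stand 8 mm ahead of it and the grasp point (between the pads) lies 11 mm behind it; z points along the fingers, y is the line along which they close (so a half turn about z gives the same grasp; the last joint's range is limited). The gripper opens to 87 mm and grips with 3 to 60 N. Pads are 19 mm wide; open, the fingers measure 117 mm over their backs; the gripper's body (75 mm by 190 mm) begins 51 mm behind the grasp point.
Start: joints at [-1.435, 0.22, 1.526, -0, 1.395, -0.126], TCP at [0.162, -0.604, 0.231] pointing down, gripper open.
Joint ranges: [-2.98, 2.98], [-0.91, 2.08], [0.09, 2.57], [-1.24, 4.39], [0.2, 2.65], [-2.68, 2.68]. Speed limits (rad/s): [2.57, 2.57, 3.01, 3.14, 3.14, 3.14].

## Interface

Orientations are given as a unit quaternion [w, x, y, z].
In Python, from workcell import env, hand, telemetry, imaging gives the robot as it stands. Calls block until the motion is done:
- env.move_ptp(position, orientation): joint-space move of the TCP to a pose.
- env.move_straight(position, rot=None, vel=0.15, max_force=None): straight line of the TCP; rot=None keeps the orientation; vel is the mean speed in m/s. With max_force (N) it stops when the force on the tool has changed by that much, and returns True; else False.
- env.move_joints(angles): joint-space move.
- hand.set_gripper(opening, grasp_force=None): opening from 0.0 (shut) to 1.0 (fully open); grasp_force is the grip in N (None keeps the last); returns when the fingers have stopped.
- env.wait(seconds).
- env.ik(position, orientation): joint angles nearest the present ones, or None.
- telemetry.observe(): the state.
- imaging.camera(name): name is "scene" or "top"; returns a dict with "image" (384x512x3 uint8, red, green, blue), "mtx" (3x3 intrinsics, pixels), "eye" and "orientation" of the camera in the world. Camera axes: x right, y up, looking along -z (the intrinsics and any distortion apply to the point x, -y, -z); pixel columns grow to the right and rows downward; lengths in m; the calibration is good to about 2 mm. A picture is of the moment at which its call begins. There is no depth.
A pose or a line that the arm cannot do raises env.MotionError and nothing moves.
- env.job_done(): hands the job in; it is judged then, once.
Trained networks look in a picture, given as the dict that the camera call returned (one of the last four; its "shot" number tells which), for a name from the list of things; names that differ only in an ending like _2 or _b are one class to them, and where a whole thing is asked for, a point or a joint stands for the part that bears it (a point fixed in the world has none). Each returns a list of dicts, best first, with "p" (0 to 1); they miss things now and then, are a little off and sometimes report something else, mostly with a low value. They report only what shows in the picture. A call takes as long as a camera call. They do not tell look-alikes from the thing itself.
- imaging.boxes_of(picture, target): "bbox" ([centre column, centre row, width, height] in pixels, round what is visible of it).
- imaging.silhouettes(picture, target): "region" (384x512 bool, what is visible of it) and "bbox" ([centre column, centre row, width, height] in pixels, round what is visible of it).
The state is a dict: "time_s": time; "qpos": joint angles; "qd": joint speeds; "tau": joint torques, N m; "ee_pos": TCP position; "tcp_rot": TCP orientation; "ft_force": force on the tool from outside, world axes, zero at the start; "wrist_torque": the same for the moment, N m; "finger_gap": opening from 0.0 (shut) to 1.0 (fully open); "grasp_force": force on a finger pad.
Only numpy, scipy, OpenCV 4.12 (cv2) and the standard library are available. Lean on these libraries where they do the work, as an engineer would, in place of code of your own. Each camera call takes 0.05 s, during which the arm holds its last target. There are 200 camera calls.

## Working session

There is one attempt and no reset: what is moved stays moved. The work goes in short steps, each a Python script; the robot and the scene stay as the last script left them, time stands still between calls to the robot, and variables do not carry over. Pictures are saved under pics/ and viewed, at most 10 in all, crops included, and the job is handed in when it is done.

```bash
mkdir -p pics; ls; cat > h.py <<'E'
import numpy as np, cv2
from scipy.spatial.transform import Rotation as R
from workcell import env, hand, telemetry, imaging
def rot(q): return R.from_quat([q[1],q[2],q[3],q[0]])
def quat(r): x=r.as_quat(); return [x[3],x[0],x[1],x[2]]
def ray(c,u,v):
    d=np.linalg.inv(c["mtx"])@[u,v,1.]; d=np.array([d[0],-d[1],-d[2]])
    return np.array(c["eye"]),rot(c["orientation"]).apply(d/np.linalg.norm(d))
def at_z(c,u,v,z):
    o,d=ray(c,u,v); return o+d*(z-o[2])/d[2]
def proj(c,p):
    q=rot(c["orientation"]).inv().apply(np.atleast_2d(p)-np.array(c["eye"]))
    k=(np.array(c["mtx"])@np.c_[q[:,0],-q[:,1],-q[:,2]].T).T; return k[:,:2]/k[:,2:]
def save(c,n,box=None,s=1):
    im=c["image"][:,:,::-1]
    if box: im=im[box[1]:box[3],box[0]:box[2]]
    cv2.imwrite("pics/"+n,cv2.resize(im,None,fx=s,fy=s,interpolation=cv2.INTER_CUBIC))
E
python3 - <<'E'
from h import *
for n in("scene","top"):
    c=imaging.camera(n); save(c,n+"0.png",s=1.5); print(n,c.keys(),c["eye"],c["orientation"],c["mtx"])
    for t in("ball","tray","mill","hood","pointer","pointer_tip","hood_bar"):
        print(t,[(round(b["p"],2),np.round(b["bbox"],1).tolist()) for b in imaging.boxes_of(c,t)][:5])
s=telemetry.observe();print(s)
E
```

```text
pics
scene dict_keys(['image', 'mtx', 'eye', 'orientation', 'shot']) [ 1.07833869 -0.83539718  1.20276089] [0.8961389  0.34607364 0.10010461 0.25912771] [[419.19237774   0.         256.50121985]
 [  0.         419.19237774 193.388127  ]
 [  0.           0.           1.        ]]
ball [(0.64, [180.1, 270.4, 15.0, 11.8]), (0.58, [163.2, 295.8, 13.3, 17.0]), (0.5, [208.8, 287.6, 11.6, 14.9]), (0.43, [187.3, 302.6, 11.5, 13.1])]
tray [(0.56, [192.3, 258.6, 50.5, 59.4])]
mill [(0.9, [269.9, 170.8, 83.7, 102.1])]
hood [(0.83, [290.9, 173.2, 41.5, 69.6])]
pointer [(0.48, [291.8, 143.8, 30.6, 57.3]), (0.46, [123.7, 283.1, 41.3, 34.9])]
pointer_tip [(0.58, [293.5, 147.5, 29.3, 51.2])]
hood_bar [(0.65, [293.2, 145.8, 31.4, 53.5]), (0.62, [291.2, 172.9, 40.8, 67.3])]
top dict_keys(['image', 'mtx', 'eye', 'orientation', 'shot']) [ 0.35440007 -0.01442686  1.33153038] [ 0.70797628  0.05507547 -0.05016176 -0.70229629] [[396.461821     0.         256.11044074]
 [  0.         396.461821   191.33774425]
 [  0.           0.           1.        ]]
ball [(0.72, [383.4, 188.8, 13.2, 16.3]), (0.71, [389.6,
[... 452 characters left out ...]
6.4, 41.7])]
{'time_s': 0.8, 'qpos': array([-1.43511062e+00,  2.20361434e-01,  1.52651955e+00, -1.71705147e-05,
        1.39469455e+00, -1.26109949e-01]), 'qd': array([-0.00078721,  0.00070206,  0.00031473,  0.00022124, -0.0012014 ,
        0.00031738]), 'tau': array([ 2.16272114e-03, -4.94506323e+01, -3.87682915e+01,  7.02099013e-02,
        4.65745584e-02, -7.86226423e-06]), 'ee_pos': array([ 0.16174272, -0.60369575,  0.23055119]), 'tcp_rot': array([ 8.59883153e-06,  9.91444908e-01,  1.30525835e-01, -8.41141800e-06]), 'ft_force': array([0.16850286, 0.2517186 , 0.13513899]), 'wrist_torque': array([ 0.00307339, -0.0096782 ,  0.03729311]), 'grasp_force': 0.0, 'finger_gap': 1.0036826061626896}
```

View pics/scene0.png

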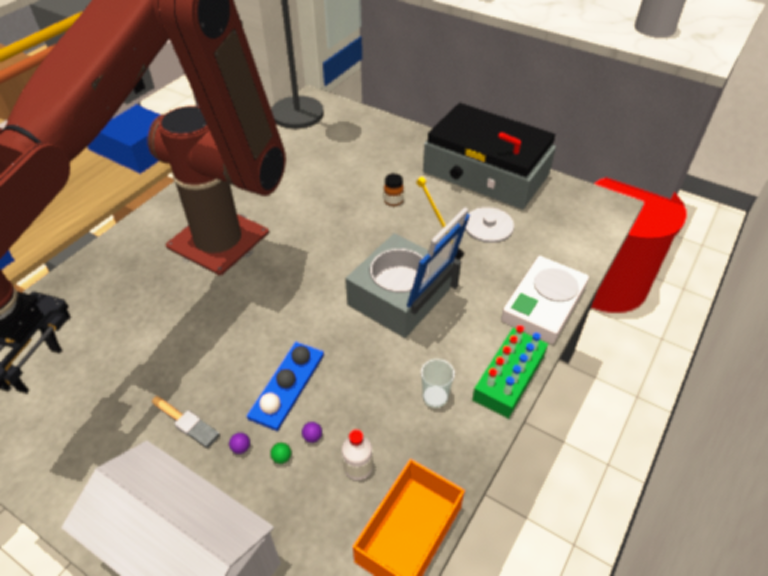

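View pics/top0.png

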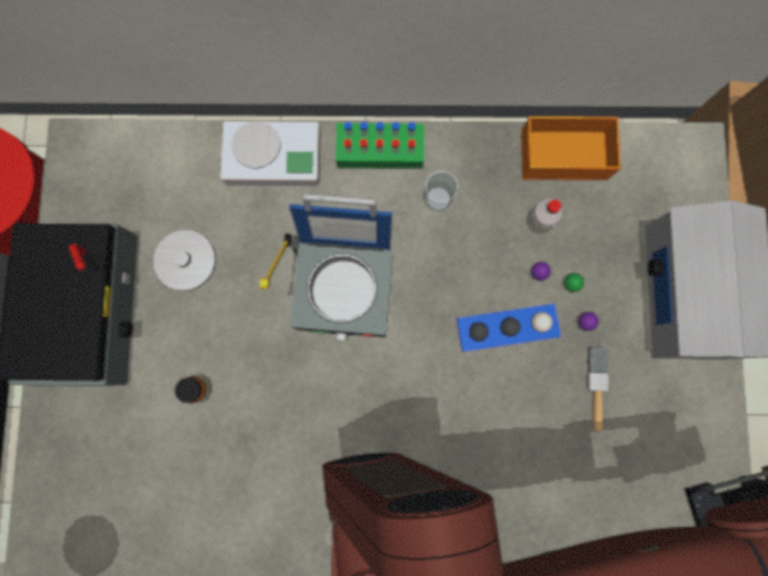

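The white ball is in the tray at scene (180,268) / top (361,214). The dark balls at top (319,220) and (340,218) are steel. The purple and green balls near (361,181), (383,188) and (392,214) lie outside the tray and are look-alikes. The mill jar is at top (228,192). The pointer tip is at top (176,188) / scene (281,121).

```bash
python3 - <<'E'
from h import *
C={n:imaging.camera(n) for n in("top","scene")}
a=C["top"]["image"][120:235,160:275]; b=C["scene"]["image"][105:225,225:325]
k=cv2.resize(C["top"]["image"][195:240,295:380],(400,212),interpolation=cv2.INTER_CUBIC)
k2=cv2.resize(C["scene"]["image"][220:295,155:225],(198,212),interpolation=cv2.INTER_CUBIC)
A=cv2.resize(a,(380,380),interpolation=cv2.INTER_CUBIC);B=cv2.resize(b,(320,384),interpolation=cv2.INTER_CUBIC)[:380]
o=np.zeros((595,705,3),np.uint8);o[:380,:380]=A;o[:380,385:705]=B;o[382:594,:400]=k;o[382:594,405:603]=k2
cv2.imwrite("pics/crop1.png",o[:,:,::-1])
# white ball
P={}
for n,(x,y) in {"top":(361,214),"scene":(180,268)}.items():
    im=C[n]["image"].astype(int); w=np.zeros(im.shape[:2],bool); w[y-14:y+14,x-14:x+14]=1
    m=w&(im[:,:,0]>120)&(im[:,:,0]>im[:,:,2]*0.9)
    nn,l,st,ce=cv2.connectedComponentsWithStats(m.astype(np.uint8)); i=l[y,x]; print(n,st[i],ce[i],at_z(C[n],*ce[i],.031))
    # yellow
    mm=(im[:,:,0]>140)&(im[:,:,1]>110)&(im[:,:,2]<80); nn,l,st,ce=cv2.connectedComponentsWithStats(mm.astype(np.uint8))
    print([(s.tolist(),np.round(c,1).tolist()) for s,c in zip(st[1:],ce[1:]) if s[4]>5])
for t in("tray","mill","hood","pointer"):
    for n in C:
        for s in imaging.silhouettes(C[n],t)[:1]:
            r=s["region"]; print(t,n,round(s["p"],2),r.sum(),np.round(cv2.minAreaRect(np.argwhere(r)[:,::-1].astype(np.float32))[0],1),cv2.minAreaRect(np.argwhere(r)[:,::-1].astype(np.float32))[1:])
E
```

```text
top [355 209  13  12 123] [360.87804878 214.33333333] [ 0.47581377 -0.34912974  0.031     ]
[([353, 88, 50, 24, 1122], [377.5, 99.9]), ([173, 162, 17, 31, 64], [179.2, 181.9])]
scene [174 262  12  14 133] [179.45864662 268.47368421] [ 0.47474594 -0.34789754  0.031     ]
[([0, 8, 54, 31, 341], [24.7, 23.5]), ([0, 31, 32, 16, 91], [11.2, 39.3]), ([311, 100, 12, 7, 38], [316.2, 102.8]), ([3, 109, 110, 78, 173], [59.7, 148.1]), ([16, 116, 31, 39, 40], [33.1, 134.8]), ([85, 118, 30, 22, 150], [99.5, 128.4]), ([278, 118, 18, 33, 98], [286.2, 132.1]), ([10, 190, 6, 5, 11], [12.5, 191.9]), ([235, 306, 75, 78, 2359], [272.8, 351.3])]
tray top 0.8 956 [339.3 217.8] ((22.751527786254883, 66.33399963378906), 82.7249984741211)
tray scene 0.79 916 [190.7 257.5] ((22.74271011352539, 64.8999252319336), 33.6900634765625)
mill top 0.59 5821 [218.6 176.8] ((86.35746002197266, 94.08766174316406), 6.340191841125488)
mill scene 0.75 3911 [276.2 175.5] ((63.49851989746094, 97.42970275878906), 36.72410583496094)
hood top 0.7 137 [340. 218.] ((12.0, 12.0), 90.0)
hood scene 0.83 960 [291.9 172. ] ((18.975446701049805, 75.2259521484375), 27.89727020263672)
pointer top 0.57 171 [183.7 174.1] ((7.602630615234375, 40.69643783569336), 26.56505012512207)
pointer scene 0.65 144 [292.8 145.1] ((59.903656005859375, 5.82037353515625), 62.48799514770508)
```

View pics/crop1.png

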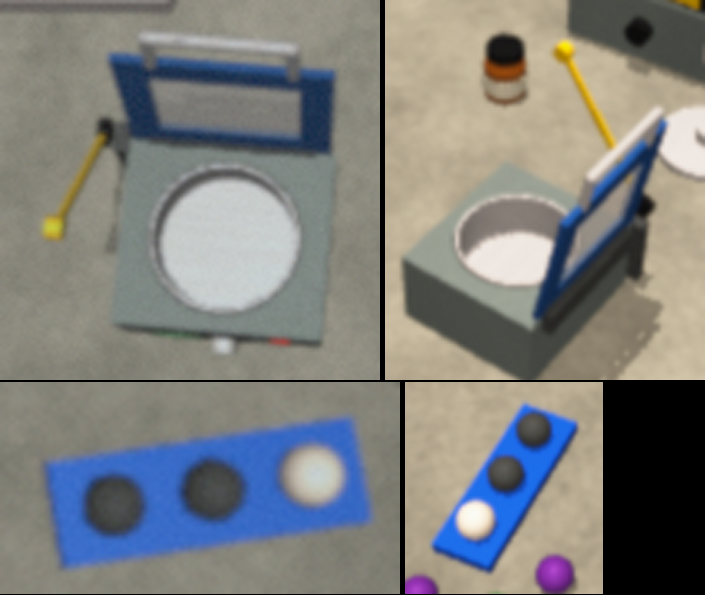

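Crop confirms the white ball at top (361,214) in the tray end hollow. Next I fit the mill pose and pointer angle to points picked in the crops.

```bash
cat > fit.py <<'E'
from h import *
from scipy.optimize import least_squares
C={n:imaging.camera(n) for n in("top","scene")}
def rad(a,y,r=.205): return [.09-r*np.cos(a),y,.112+r*np.sin(a)]
T=lambda u,v:(u/3.304+160,v/3.304+120)
S=lambda u,v:((u-385)/3.2+225,v/3.2+105)
obs=[("top",T(113,325),lambda a:[-.09,.1,.1]),("top",T(322,338),lambda a:[-.09,-.1,.1]),
("top",T(225,238),lambda a:[0,0,.104]),("top",T(143,40),lambda a:rad(1.75,.06)),("top",T(298,49),lambda a:rad(1.75,-.06)),
("top",T(53,228),lambda a:rad(a,.122)),("top",T(106,128),lambda a:[.09,.122,.112]),
("scene",S(565,49),lambda a:rad(a,.122)),("scene",S(505,165),lambda a:[-.09,.1,.1]),("scene",S(404,260),lambda a:[-.09,-.1,.1]),
("scene",S(530,325),lambda a:[.09,-.1,.1]),("scene",S(658,113),lambda a:rad(1.75,.06)),("scene",S(588,185),lambda a:rad(1.75,-.06))]
def W(p,q):
    r=R.from_euler("z",p[2]).apply(q); return r+[p[0],p[1],0]
def res(p): return np.concatenate([(proj(C[n],W(p,f(p[3])))[0]-uv) for n,uv,f in obs])
s=least_squares(res,[.43,.07,0,.9],loss="soft_l1")
if __name__=="__main__":
    p=s.x; print(p,np.sqrt(np.diag(np.linalg.inv(s.jac.T@s.jac)))); print(np.round(res(p).reshape(-1,2),1).tolist())
    # pointer angle alone from the tip, per camera
    for n in C:
        g=[o for o in obs if o[0]==n and o[2](0)[1]==.122 and o[2](0)[0]!=.09][0]
        q=least_squares(lambda a:proj(C[n],W(p,g[2](a[0])))[0]-g[1],[.9]);print(n,q.x,q.fun)
    print("bar",W(p,rad(1.75,0)),"tip",W(p,rad(p[3],.122)))
    t=C["top"]
    print("balls",[at_z(t,*T,.031)[:2] for T in((319.1,220.9),(340,218),(360.9,214.3))])
E
python3 fit.py
```

```text
[ 0.53796175  0.08337108 -0.07295579  0.95680241] [0.00136123 0.00126232 0.00994962 0.02097674]
[[-0.9, -0.9], [-0.1, 0.4], [-0.2, -0.7], [0.5, -1.2], [-1.5, -0.4], [0.7, -0.7], [-0.3, 1.0], [-1.1, 1.2], [-0.7, -1.1], [-1.7, -0.5], [-0.3, 1.8], [-1.0, 0.1], [0.4, -1.8]]
top [0.94714307] [ 0.7328662  -0.02409453]
scene [0.98766807] [0.16531764 0.9057149 ]
bar [0.66416558 0.07414741 0.31371712] tip [0.51882125 0.20709537 0.27955747]
balls [array([ 0.45314808, -0.21178698]), array([ 0.46321205, -0.28040406]), array([ 0.47592408, -0.34920505])]
```

```bash
cat >> h.py <<'E'
def down(phi,pos=None):
    best=None
    for f in (phi,phi+np.pi):
        y=np.array([np.cos(f),np.sin(f),0]); z=np.array([0,0,-1.])
        q=quat(R.from_matrix(np.c_[np.cross(y,z),y,z])); 
        if pos is None: return q
        j=env.ik(pos,q)
        if j is not None and (best is None or abs(j[5])<abs(best[1][5])): best=(q,j)
    return best[0]
def st():
    s=telemetry.observe(); print({k:np.round(s[k],4).tolist() for k in("time_s","ee_pos","ft_force","grasp_force","finger_gap")}); return s
E
python3 - <<'E'
from h import *
b=[.4753,-.3485]; phi=.164
q=down(phi,[*b,.15]); print(q, env.ik([*b,.15],q))
env.move_ptp([*b,.13],q)
print(env.move_straight([*b,.0275],vel=.1,max_force=6)); st()
hand.set_gripper(0.3,grasp_force=20); s=st()
env.move_straight([*b,.22],vel=.15); s=st()
p=[.538,.0784,.22]; m=down(np.pi/2-.073,p); print(m,env.ik(p,m))
c=imaging.camera("scene"); save(c,"grasp.png",(130,170,290,290),4)
E
```

```text
[np.float64(0.0), np.float64(0.6468130214082819), np.float64(0.7626486185240812), np.float64(0.0)] [-7.66436092e-01  2.05529914e-01  1.69990860e+00 -4.44089210e-16
  1.23615414e+00 -9.30436092e-01]
False
{'time_s': 4.1167, 'ee_pos': [0.4759, -0.349, 0.0284], 'ft_force': [0.1381, -0.4168, 0.1687], 'grasp_force': 0.0, 'finger_gap': 0.9943}
{'time_s': 4.925, 'ee_pos': [0.4757, -0.3485, 0.0277], 'ft_force': [1.7254, 0.7236, 0.6157], 'grasp_force': 20.0001, 'finger_gap': 0.4913}
{'time_s': 6.3583, 'ee_pos': [0.4747, -0.348, 0.2186], 'ft_force': [-0.108, 0.9241, -3.8905], 'grasp_force': 19.9997, 'finger_gap': 0.4939}
[np.float64(0.0), np.float64(0.03649189601901195), np.float64(0.9993339489504686), np.float64(0.0)] [-3.71757290e-04  3.39769169e-02  1.75135465e+00 -4.44089210e-16
  1.35626108e+00 -1.49816808e+00]
```

View pics/grasp.png

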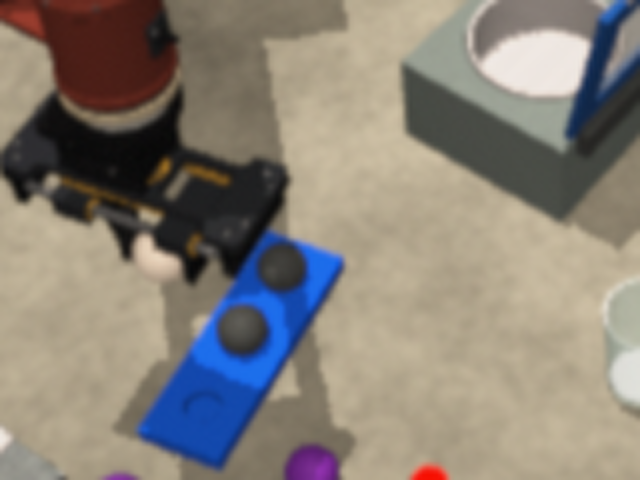

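The white ball is gripped, its hollow is empty and both steel balls are still in the tray. Moving to the jar.

```bash
python3 - <<'E'
from h import *
p=[.536,.0784]; m=down(np.pi/2-.073,[*p,.22])
env.move_ptp([*p,.22],m); env.wait(.2); st()
print(env.move_straight([*p,.085],vel=.1,max_force=8)); env.wait(.2); st()
print(env.move_straight([*p,.054],vel=.012,max_force=2)); env.wait(.2); st()
c=imaging.camera("scene"); save(c,"jar.png",(200,90,340,210),4)
E
```

```text
{'time_s': 8.1917, 'ee_pos': [0.5362, 0.0774, 0.22], 'ft_force': [-0.3138, 0.0226, -2.0162], 'grasp_force': 19.9997, 'finger_gap': 0.4906}
False
{'time_s': 9.8917, 'ee_pos': [0.5364, 0.0784, 0.0855], 'ft_force': [-0.5486, -0.0808, -2.1958], 'grasp_force': 19.9998, 'finger_gap': 0.4943}
True
{'time_s': 11.8083, 'ee_pos': [0.5359, 0.0784, 0.0622], 'ft_force': [0.738, 0.1025, 5.265], 'grasp_force': 20.0006, 'finger_gap': 0.4915}
```

View pics/jar.png

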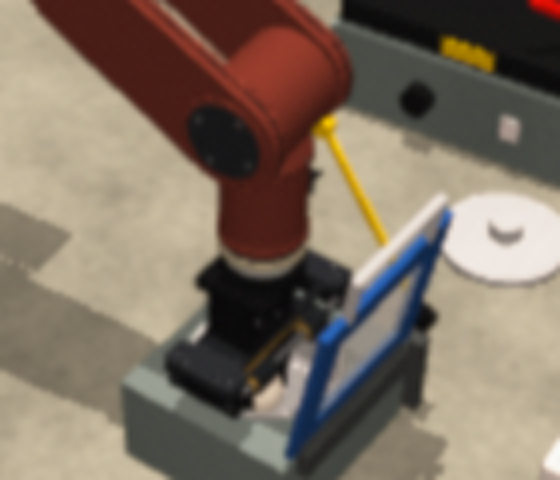

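Floor contact came at TCP z 0.062, as predicted. Releasing and moving to the bar.

```bash
python3 - <<'E'
from h import *
hand.set_gripper(0.66); st()
p=[.536,.0784]
env.move_straight([*p,.15],vel=.08,max_force=8); st()
env.move_straight([*p,.40],vel=.25)
hand.set_gripper(1.0)
B=np.array([.6642,.0741,.3137-.011]); q=down(-.073,B); print(q,env.ik(B,q))
env.move_ptp(B+[0,0,.09],q); st()
c=imaging.camera("scene"); save(c,"ball.png",(200,90,340,210),4)
E
```

```text
{'time_s': 12.4583, 'ee_pos': [0.5345, 0.0784, 0.0608], 'ft_force': [0.2529, -0.0743, 0.4531], 'grasp_force': 0.0, 'finger_gap': 0.6609}
{'time_s': 13.725, 'ee_pos': [0.5355, 0.0784, 0.1493], 'ft_force': [-0.4691, 0.2191, -0.9435], 'grasp_force': 0.0, 'finger_gap': 0.6582}
[np.float64(0.0), np.float64(0.7324394791062052), np.float64(0.6808321448394097), np.float64(0.0)] [-6.77768206e-03  2.90050818e-01  1.30953699e+00 -4.44089210e-16
  1.54200485e+00  6.62223179e-02]
{'time_s': 17.075, 'ee_pos': [0.6641, 0.0741, 0.3928], 'ft_force': [-0.9286, -0.475, 0.6309], 'grasp_force': 0.0, 'finger_gap': 1.0022}
```

View pics/ball.png

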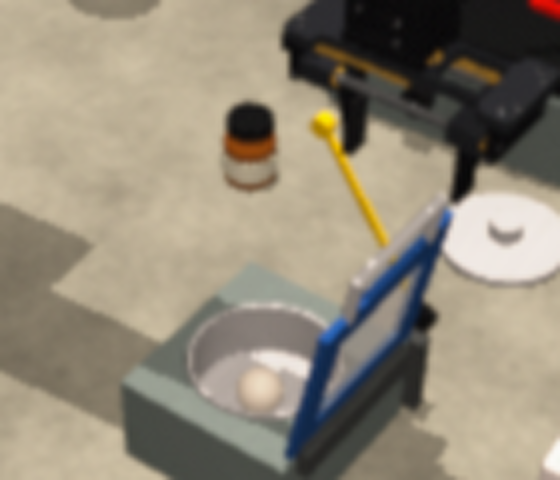

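Ball lies on the jar floor (crop 260,388) and the hood is open. Now pinch the bar.

```bash
python3 - <<'E'
from h import *
B=np.array([.6642,.0741,.3027])
print(env.move_straight(B,vel=.08,max_force=5)); env.wait(.2); st()
hand.set_gripper(0.05,grasp_force=5); env.wait(.2); st()
c=imaging.camera("scene"); save(c,"bar.png",(230,70,340,190),4)
E
```

```text
False
{'time_s': 18.6, 'ee_pos': [0.6644, 0.0741, 0.3033], 'ft_force': [0.1792, 0.3891, 0.3982], 'grasp_force': 0.0, 'finger_gap': 0.9957}
{'time_s': 20.0, 'ee_pos': [0.6639, 0.0741, 0.3027], 'ft_force': [-2.4066, -0.8977, 1.4282], 'grasp_force': 5.0001, 'finger_gap': 0.1349}
```

View pics/bar.png

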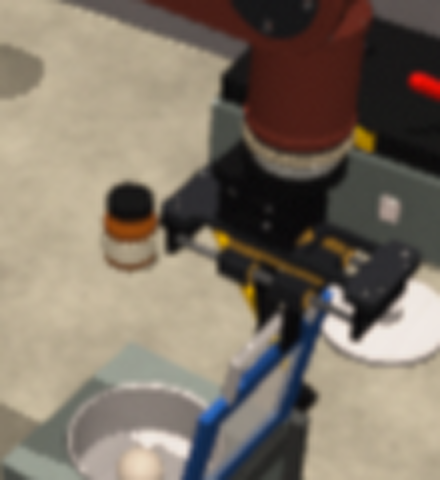

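```bash
cat > arc.py <<'E'
from h import *
yaw=-.073
d=np.array([-np.cos(yaw),-np.sin(yaw),0])
H=np.array([.6639,.0741,.3137])-.205*np.cos(1.75)*d; H[2]=.112
def bar(a): return H+.205*np.cos(a)*d+[0,0,.205*np.sin(a)]
def tcp(a): return bar(a)-[0,0,.011]
def angle(p):
    v=np.array(p)+[0,0,.011]-H; return np.arctan2(v[2],v@d)
def swing(a0,a1,n,vel=.08):
    for a in np.linspace(a0,a1,n+1)[1:]:
        if env.move_straight(tcp(a),vel=vel,max_force=15): print("force stop",a); return False
        f=telemetry.observe()["ft_force"]; print(round(a,3),np.round(f,1))
    return True
E
python3 - <<'E'
from arc import *
hand.set_gripper(0.05,grasp_force=25); st()
swing(1.75,1.55,3) and swing(1.55,1.0,8)
env.wait(.2); s=st(); print(angle(s["ee_pos"]))
C={n:imaging.camera(n) for n in("top","scene")}
np.savez("pics/c1.npz",**{n:C[n]["image"] for n in C})
a=C["top"]["image"][130:230,160:270]; b=C["scene"]["image"][90:200,235:340]
o=np.hstack([cv2.resize(a,(396,360),interpolation=cv2.INTER_CUBIC),cv2.resize(b,(378,396),interpolation=cv2.INTER_CUBIC)[:360]])
cv2.imwrite("pics/c1.png",o[:,:,::-1])
E
```

```text
{'time_s': 20.2667, 'ee_pos': [0.6639, 0.0741, 0.3027], 'ft_force': [-3.4914, -0.1605, 1.6633], 'grasp_force': 24.9996, 'finger_gap': 0.1273}
1.683 [ 1.6  0.2 -1.8]
1.617 [0.6 0.6 0.9]
1.55 [1.4 2.3 2.4]
1.481 [0.8 2.4 0.8]
1.412 [ 1.   3.7 -0.6]
1.344 [-0.1  5.   0.5]
1.275 [ 0.7  6.  -0.4]
1.206 [ 0.3  6.  -0.4]
1.138 [ 0.2  4.6 -0.2]
1.069 [-0.2  4.7 -0.9]
1.0 [-0.   4.9  0.1]
{'time_s': 24.025, 'ee_pos': [0.5172, 0.0849, 0.2734], 'ft_force': [-1.3852, 4.8087, -0.5315], 'grasp_force': 25.0067, 'finger_gap': 0.1256}
1.0005171295722468
```

View pics/c1.png

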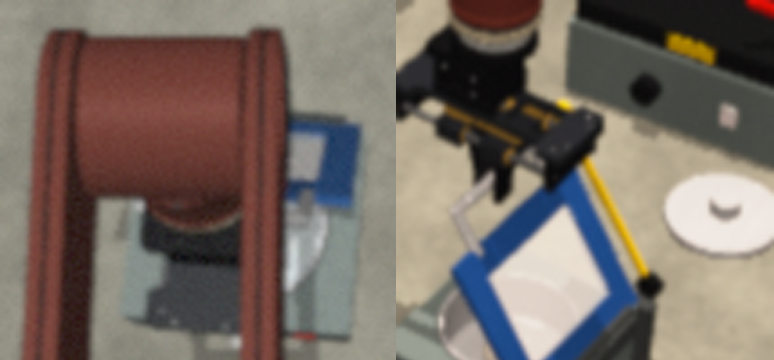

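The hood is held at about 1.00 rad, with low x/z forces. In this view the bar's near end is at about scene (251,149), and the pointer tip is hidden behind the gripper. I'll refine the pointer angle from the earlier stored pictures.

```bash
cat > refine.py <<'E'
from h import *
from scipy.optimize import least_squares
C={n:imaging.camera(n) for n in("top","scene")}
I={n:cv2.resize(cv2.imread(f"pics/{n}0.png"),(512,384),interpolation=cv2.INTER_AREA)[:,:,::-1].astype(float) for n in C}
def yel(im): return np.clip(np.minimum(im[:,:,0],im[:,:,1])-im[:,:,2]-40,0,None)
tip={}
for n,(u,v) in {"top":(176,189),"scene":(281,121)}.items():
    y=yel(I[n])[v-9:v+12,u-8:u+12]; print(n,u-8,v-9); print(np.round(y/10).astype(int))
def rad(a,y,r=.205): return [.09-r*np.cos(a),y,.112+r*np.sin(a)]
T=lambda u,v:((u+.5)/3.304+159.5,(v+.5)/3.304+119.5)
S=lambda u,v:((u-385+.5)/3.2+224.5,(v+.5)/3.2+104.5)
def run(tt,ts,sig):
    obs=[("top",T(113,325),lambda a:[-.09,.1,.1]),("top",T(322,338),lambda a:[-.09,-.1,.1]),
    ("top",T(225,238),lambda a:[0,0,.104]),("top",T(143,40),lambda a:rad(1.75,.06)),("top",T(298,49),lambda a:rad(1.75,-.06)),
    ("top",tt,lambda a:rad(a,.122)),("top",T(106,128),lambda a:[.09,.122,.112]),
    ("scene",ts,lambda a:rad(a,.122)),("scene",S(505,165),lambda a:[-.09,.1,.1]),("scene",S(404,260),lambda a:[-.09,-.1,.1]),
    ("scene",S(530,325),lambda a:[.09,-.1,.1]),("scene",S(658,113),lambda a:rad(1.75,.06)),("scene",S(588,185),lambda a:rad(1.75,-.06))]
    W=lambda p,q:R.from_euler("z",p[2]).apply(q)+[p[0],p[1],0]
    off=lambda p,n:p[4:6] if n=="top" else p[6:8]
    def res(p):
        r=[(proj(C[n],W(p,f(p[3])))[0]+off(p,n)-uv)*(2 if "tt" and f(0)[1]==.122 else 1) for n,uv,f in obs]
        r.append(p[4:]/sig); r.append([(W(p,rad(1.75,0))[0]-.6639)/.0007]); return np.concatenate(r)
    s=least_squares(res,[.538,.083,-.07,.95,0,0,0,0],loss="soft_l1")
    print(sig,np.round(s.x,4),"sd a",np.sqrt(np.linalg.inv(s.jac.T@s.jac)[3,3]).round(4),"tip res",s.fun[10:12].round(1),s.fun[14:16].round(1))
    return s.x
if __name__=="__main__":
    for sg in(.01,.7,2): x=run(T(53,228),S(565,49),sg)
    p=x; print("bar near end now",proj(C["scene"],R.from_euler("z",p[2]).apply(rad(1.0,-.06))+[p[0],p[1],0])+p[6:8],"seen 251.3 148.8")
E
python3 refine.py
```

```text
top 168 180
[[ 0  0  0  0  0  0  0  0  0  0  0  1  3  2  0  0  0  0  0  0]
 [ 0  0  0  0  0  0  0  0  0  0  0  2  3  1  0  0  0  0  0  0]
 [ 0  0  0  0  0  0  0  0  0  0  1  3  2  0  0  0  0  0  0  0]
 [ 0  0  0  0  0  0  0  0  0  0  2  3  1  0  0  0  0  0  0  0]
 [ 0  0  0  0  0  0  0  0  0  1  3  2  0  0  0  0  0  0  0  0]
 [ 0  0  0  0  0  0  1  2  2  3  3  1  0  0  0  0  0  0  0  0]
 [ 0  0  0  0  0  1  5  7  7  6  5  1  0  0  0  0  0  0  0  0]
 [ 0  0  0  0  0  3  8  9  9  8  6  1  0  0  0  0  0  0  0  0]
 [ 0  0  0  0  0  4  8 10 10  9  6  1  0  0  0  0  0  0  0  0]
 [ 0  0  0  0  0  5  8 10 10  9  5  0  0  0  0  0  0  0  0  0]
 [ 0  0  0  0  0  4  7  8  8  8  4  0  0  0  0  0  0  0  0  0]
 [ 0  0  0  0  0  2  5  6  6  6  3  0  0  0  0  0  0  0  0  0]
 [ 0  0  0  0  0  0  0  1  2  1  0  0  0  0  0  0  0  0  0  0]
 [ 0  0  0  0  0  0  0  0  0  0  0  0  0  0  0  0  0  0  0  0]
 [ 0  0  0  0  0  0  0  0  0  0  0  0  0  0  0  0  0  0  0  0]
 [ 0  0  0  0  0  0  0  0  0  0  0  0  0  0  0  0  0  0  0  0]
 [ 0  0  0  0  0  0  0  0  0  0  0  0  0  0  0  0  0  0  0  0]
 [ 0  0  0  0  0 
[... 1301 characters left out ...]
  0  0  0  0  0  0]
 [ 0  0  0  0  0  0  0  0  0  0  2  8 11  5  1  0  0  0  0  0]
 [ 0  0  0  0  0  0  0  0  0  0  0  5 10  8  3  0  0  0  0  0]
 [ 0  0  0  0  0  0  0  0  0  0  0  2  7 10  6  0  0  0  0  0]
 [ 0  0  0  0  0  0  0  0  0  0  0  0  4 10  8  2  0  0  0  0]]
0.01 [ 5.379e-01  8.500e-02 -8.030e-02  9.524e-01  1.000e-04  0.000e+00
  2.000e-04 -1.000e-04] sd a 0.012 tip res [ 0.9 -0.7] [-1.   2.7]
0.7 [ 0.5378  0.0854 -0.0798  0.9511  0.2799 -0.0475  0.2509 -0.1935] sd a 0.012 tip res [ 1.1 -0.5] [-0.5  2.2]
2 [ 0.5377  0.0864 -0.0797  0.9502  0.659  -0.1048  0.2051 -0.1781] sd a 0.0124 tip res [ 1.1 -0.4] [-0.5  1.9]
bar near end now [[251.30061962 148.26914635]] seen 251.3 148.8
```

```bash
python3 - <<'E' | grep -v '\[\[\| \['
from refine import *
for sg in(.01,.7): x=run((175.6,188.5),(280.65,120.4),sg)
o1,d1=ray(C["top"],*(np.array([175.6,188.5])-x[4:6])); o2,d2=ray(C["scene"],*(np.array([280.65,120.4])-x[6:8]))
s,t=np.linalg.lstsq(np.c_[d1,-d2],o2-o1,rcond=None)[0]
P=(o1+s*d1+o2+t*d2)/2; print("tri",P,"gap",np.linalg.norm(o1+s*d1-o2-t*d2))
q=R.from_euler("z",-x[2]).apply(P-[x[0],x[1],0]); print("mill frame",q,"a",np.arctan2(q[2]-.112,.09-q[0]),"r",np.hypot(q[2]-.112,.09-q[0]))
# arm direction: extra pixels along yellow arm, scene & top
for n,rows,off in(("top",range(168,183),x[4:6]),("scene",range(127,148),x[6:8])):
    Y=yel(I[n]); pts=[]
    for v in rows:
        w=Y[v,170:200] if n=="top" else Y[v,276:305]; b=170 if n=="top" else 276
        if w.sum()>30: pts.append((b+(w*np.arange(len(w))).sum()/w.sum(),v))
    pts=np.array(pts); 
    def line(z):
        a=z[0]; W=lambda f:R.from_euler("z",x[2]).apply(rad(a,.122,f))+[x[0],x[1],0]
        A,B=proj(C[n],[W(.03),W(.2)])+off; k=(B-A)/np.linalg.norm(B-A); nrm=np.array([-k[1],k[0]]); return (pts-A)@nrm
    r=least_squares(line,[.95]); r2=least_squares(lambda z:line(z)-z[1],[.95,0]); print(n,len(pts),"arm a:",r.x,"with lateral offset:",r2.x,np.std(r2.fun))
E
```

```text
top 168 180
scene 273 112
```

```bash
sed -i 's/^    y=yel.*$//' refine.py; sed -i 's/^for n,(u,v) in.*$//' refine.py; python3 - <<'E'
from refine import *
for sg in(.01,.7): x=run((175.6,188.5),(280.65,120.4),sg)
o1,d1=ray(C["top"],*(np.array([175.6,188.5])-x[4:6])); o2,d2=ray(C["scene"],*(np.array([280.65,120.4])-x[6:8]))
s,t=np.linalg.lstsq(np.c_[d1,-d2],o2-o1,rcond=None)[0]
P=(o1+s*d1+o2+t*d2)/2; print("tri",P,"gap",np.linalg.norm(o1+s*d1-o2-t*d2))
q=R.from_euler("z",-x[2]).apply(P-[x[0],x[1],0]); print("mill frame",q,"a",np.arctan2(q[2]-.112,.09-q[0]),"r",np.hypot(q[2]-.112,.09-q[0]))
for n,rows,off,b in(("top",range(168,183),x[4:6],170),("scene",range(127,148),x[6:8],276)):
    Y=yel(I[n]); pts=[]
    for v in rows:
        w=Y[v,b:b+29]
        if w.sum()>30: pts.append((b+(w*np.arange(len(w))).sum()/w.sum(),v))
    pts=np.array(pts)
    def line(z):
        W=lambda f:R.from_euler("z",x[2]).apply(rad(z[0],.122,f))+[x[0],x[1],0]
        A,B=proj(C[n],[W(.03),W(.2)])+off; k=(B-A)/np.linalg.norm(B-A); return (pts-A)@np.array([-k[1],k[0]])
    r=least_squares(line,[.95]); r2=least_squares(lambda z:line(z)-z[1],[.95,0]); print(n,len(pts),"arm a",r.x,"with offset",r2.x,np.std(r2.fun))
E
```

```text
0.01 [ 5.379e-01  8.490e-02 -8.000e-02  9.530e-01  1.000e-04 -0.000e+00
  1.000e-04 -1.000e-04] sd a 0.011 tip res [ 1.1 -0.4] [-0.5  1.9]
0.7 [ 0.5378  0.0853 -0.0795  0.9513  0.2381 -0.1056  0.1672 -0.1564] sd a 0.0115 tip res [ 1.3 -0.3] [-0.2  1.4]
tri [0.51794153 0.21062814 0.2808659 ] gap 0.00028330758445213345
mill frame [-0.0297197   0.12335611  0.2808659 ] a 0.9540801163381256 r 0.20699878963045806
top 15 arm a [0.97104141] with offset [0.95406402 0.34738919] 0.06171127618158165
scene 21 arm a [0.95923048] with offset [0.94580032 0.37316742] 0.060334985118687526
```

All estimates agree on a pointer angle of about 0.953 rad. The triangulated tip has r = 207 mm, y = 123 mm and ray gap 0.3 mm. Swinging to it.

```bash
python3 - <<'E'
from arc import *
s=st(); swing(1.0,.953,2,.04); env.wait(.5); s=st(); print(angle(s["ee_pos"]))
c=imaging.camera("scene"); save(c,"end.png",(200,80,340,210),4)
from h import proj
m=R.from_euler("z",-.08).apply([.09-.205*np.cos(.953),-.06,.112+.205*np.sin(.953)])+[.5378,.0853,0]; print("near bar end predicted in crop",(proj(c,m)[0]-[200,80]+.5)*4)
E
```

```text
{'time_s': 24.425, 'ee_pos': [0.5172, 0.0849, 0.2735], 'ft_force': [-0.3879, 5.6743, -0.8407], 'grasp_force': 25.0071, 'finger_gap': 0.1256}
0.976 [-0.1  4.3 -0.4]
0.953 [0.6 4.6 0.9]
{'time_s': 25.4583, 'ee_pos': [0.5092, 0.0855, 0.2681], 'ft_force': [0.3295, 4.8827, 0.1618], 'grasp_force': 25.0016, 'finger_gap': 0.125}
0.953661927618099
near bar end predicted in crop [198.06745382 277.6240545 ]
```

View pics/end.png

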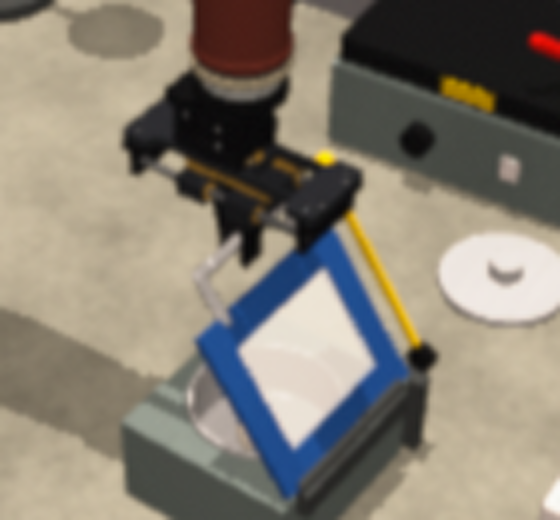

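The near bar end is at crop (201,277), against a predicted (198,278). The pointer tip at (325,158) hasn't moved, and the hood plane runs parallel to the pointer. Handing in.

```bash
python3 -c "
from h import *
env.job_done(); st()"
```

```text
the job is handed in; nothing more can be done
the job is handed in; nothing more can be done
```

I set the white ball down on the jar floor and released it there with the hood open, then swung the hood down to about 0.953 rad, my estimate of the pointer's angle (uncertain by about 0.01), and handed in at about 25.5 s still gripping the bar; no verdict was returned.

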